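# Load a sample vial into the bench photometer

### The arm

A 6-joint arm with a two-finger parallel gripper is mounted at the origin on a cart in front of the work surface, level with it; the furniture and walls round the work are solid. World frame = base frame: x ahead of the robot, y to its left, z up, the work surface at z = 0. Lengths are in m, angles in rad, forces in N, time in s.
With the tool pointing down it reaches from about 0.35 to 0.925 m from the base axis. Payload 6.4 kg.
Tool frame: the origin (TCP) lies on the centre line of the jaws, within the pads' length; the fingertips stand 17 mm ahead of it and the grasp point (between the pads) lies 2 mm behind it; z points along the fingers, y is the line along which they close (so a half turn about z gives the same grasp; the last joint's range is limited). The gripper opens to 94 mm and grips with 3 to 60 N. Pads are 16 mm wide; open, the fingers measure 119 mm over their backs; the gripper's body (75 mm by 177 mm) begins 78 mm behind the grasp point.
Start: joints at [-1.511, 0.245, 1.558, -0, 1.339, -0.174], TCP at [0.151, -0.632, 0.222] pointing down, gripper open.
Joint ranges: [-3.13, 3.13], [-1.02, 2.26], [0.13, 2.54], [-0.95, 4.09], [0.21, 2.88], [-2.74, 2.74]. Speed limits (rad/s): [2.57, 2.57, 3.14, 3.14, 3.14, 3.14].

### API

Orientations are given as a unit quaternion [x, y, z, w].
In Python, from plant import bot gives the robot as it stands.
- The arm moves only by the shell command python3 -m inch 'ROWS' [OPENING]. ROWS is a JSON object of lists of equal length, an entry for each row: "offset": the shift along the world's x, y, z in mm, a list of three; "turn": the turn, a rotation vector about the world's x, y, z in degrees, a list of three. In form: {"offset": [[dx, dy, dz], ...], "turn": [[rx, ry, rz], ...]}. A call has 1 to 20 rows; each row is the pose to reach, as a shift and turn from the pose commanded when the call began; what a row does not reach only later rows make up. A row lasts 1/12 s, in which the tool goes at most 41.7 mm and 7.16 degrees, less where a joint would pass 70% of its speed; a pose out of reach is approached as far as the arm can. A call with a gripper value outside its range is refused whole. OPENING is the closure in counts, from 0 (fully open) to 255 (shut), set as the call begins (- or left out, the last holds). The fingers move at their own pace and stop on an object; the grip force is fixed at half the most. Time passes only in rows, so rows that repeat a pose let the fingers close. It gives the time, the measured TCP pose, the force, the opening and the grip force at its end, in the units of the state.
- bot.observe(): the state, without advancing time (a new reading comes with each control period).
- bot.get_image(name): name is "scene" or "side" or "wrist"; returns a dict with "img" (480x640x3 uint8, red, green, blue), "mtx" (3x3 intrinsics, pixels), "pose" (4x4, takes a point from camera to world coordinates); the wrist camera has in their place "T_tool_cam" (4x4, takes a point from camera to tool coordinates, whose origin is the TCP and whose axes are the flange's). Camera axes: x right, y down, z forward; pixel columns grow to the right and rows downward; lengths in m; the calibration is good to about 2 mm. A picture is of the moment at which its call begins: read the wrist's pose just before it. There is no depth.
- bot.job_done(): hands the job in; it is judged then, once.
The state is a dict: "time_s": time; "joint_positions": joint angles; "dq": joint speeds; "effort": joint torques, N m; "eef_pos": TCP position; "orientation": TCP orientation; "contact_force": force on the tool from outside, world axes, zero at the start; "wrist_torque": the same for the moment, N m; "finger_gap": opening from 0.0 (shut) to 1.0 (fully open); "finger_force": force on a finger pad.
Only numpy, scipy, OpenCV 4.12 (cv2) and the standard library are available. Lean on these libraries where they do the work, as an engineer would, in place of code of your own. Each camera call takes 0.05 s, during which the arm holds its last target. There are 200 camera calls.

### The job

Load the photometer for a reading: gently press its release key and let the sprung lid swing fully open by itself, without touching the lid. Then stand the capped glass vial upright in the round well, fully home, let go of it, and close the lid by its lip until the latch catches and the lid stays shut. Use no more force than the parts need, and leave the other things where they are.

Things in the scene. Friction and masses are not known exactly. Their poses are not given: they have to be found in the camera images.
- meter: bench photometer, light grey case 116 mm wide (its y), 190 mm deep (its x), fixed to the bench; its dark deck is level, 60 mm above the bench. Origin: on the bench under the middle of the case. +x: to the back (hinge side); -x: to the front with the sloped display; +y: to its left side as seen from the front. To the left of it and the vial stands a 0.41 m tall lever press: pass in front of it.
- key_bezel (a point): middle of the release key's bezel at deck height, 60 mm in front of the case's middle. The flat-topped grey key cap, 22 x 30 mm (x, y), moves straight down here. How far its top stands above this point is set differently on every instrument, 7 to 15 mm, and is not measured: find it by touch. The shut lid's lip ends 29 mm behind this point.
- key (a joint): how far the release key is pressed down from rest, in m. Sprung: 2.5 N to start, 0.9 N more per mm; the latch lets go after about 3 to 4.5 mm, and the key is hard against its stop after 5.3 mm (about 7.3 N). It springs back. 12 N on it is the most it may get.
- lid (a joint): angle of the black light-shield lid, rad: 0 shut and latched, 1.5 fully open (upright). Once released, its spring throws it open in about 1 s, and opens it again from any angle until latched. Pushed shut at the lip it takes 2 to 5 N, then 7 to 11 N over the last 12 mm while the latch gives way; it catches just below 0 (stop at -0.025). 25 N on it is the most it may get.
- lid_hinge (a point): middle of the lid's hinge line, fixed to the case: 65 mm behind the case's middle, 64 mm above the bench. The hinge line runs along the meter's y.
- lid_lip (a point): middle of the lip's outer face (upper when shut), 86 mm from the hinge line, in a plane 3.5 mm outside it; moves with the lid. The lip is a tongue 40 mm wide, 5 mm thick, 74 to 96 mm from the hinge line, below a hood 72 mm wide, 34 mm high. z: out of this face; -x: away from the hinge. Lid open: the lip is topmost, this face looks to the back. A wire striker stands 18 mm out of its other face.
- well_mouth (a point): centre of the mouth of the round upright well for the vial, at deck height (60 mm above the bench), 55 mm in front of the hinge line. 17 mm in diameter with a 2 mm chamfer, 26 mm deep; the deck round it is flat. A vial that is fully home stands 25 mm out of the deck, its middle 0.5 mm below this point; press it with 15 N at most.
- vial_mid (a point): middle (half-way up) of the glass vial with white cap, standing loose and upright on the bench: 51 mm high, body 15 mm in diameter, cap 15.6 mm over the top 12 mm; about 20 g. z axis up along the vial.
- beaker: bystander: small empty glass beaker, 46 mm in diameter, 52 mm high; origin under its middle. Leave it alone.
- dish: bystander: lidded Petri dish, 96 mm in diameter, 30 mm high; origin under its middle. Leave it alone.
- marker: bystander: marker pen lying on the bench, 137 mm long, 12 mm thick; origin under its middle. Leave it alone.

How it is judged:
By the outcome, as a careful person would: the job done as asked, in the order asked, and still so for the second after the job is handed in, with the robot touching nothing.
It also fails if it takes over 72 s, if anything falls off the work surface, if the arm or the gripper's body presses on something with over 40 N, if the wrist force passes 120 N, or if a joint passes its speed limit or range.

## Working session

There is one attempt and no reset: what is moved stays moved. The work goes in short steps, Python scripts to look and compute and a shell command to move; the robot and the scene stay as the last step left them, time stands still between calls to the robot, and variables do not carry over. Pictures are saved under pics/ and viewed, at most 10 in all, crops included, and the job is handed in when it is done.

```bash
mkdir -p pics; ls; cat > h.py <<'E'
from plant import bot
import numpy as np, cv2, json
from scipy.spatial.transform import Rotation as R
def cam(n):
    s=bot.observe(); d=bot.get_image(n); 
    if n=='wrist':
        T=np.eye(4);T[:3,:3]=R.from_quat(s['orientation']).as_matrix();T[:3,3]=s['eef_pos'];P=T@np.array(d['T_tool_cam'])
    else: P=np.array(d['pose'])
    return np.array(d['img']),np.array(d['mtx']),P
def ray(K,P,u,v):
    d=P[:3,:3]@np.linalg.solve(K,[u,v,1.]); return P[:3,3],d/np.linalg.norm(d)
def onz(K,P,u,v,z):
    o,d=ray(K,P,u,v); return o+d*(z-o[2])/d[2]
def proj(K,P,X):
    c=np.linalg.inv(P)@np.append(X,1); q=K@c[:3]; return q[:2]/q[2]
def save(n,img): cv2.imwrite('pics/'+n+'.png',img[...,::-1])
def keep(n,t):
    i,K,P=cam(n); save(t,i); np.savez('pics/'+t,i=i,K=K,P=P); return i,K,P
def load(t):
    z=np.load('pics/'+t+'.npz'); return z['i'],z['K'],z['P']
E
python3 - <<'E'
from h import *
for n in('scene','side','wrist'):
    i,K,P=keep(n,n+'0'); print(n,K[0,0],P.round(3).tolist())
print(bot.observe())
E
```

```text
pics
scene 619.404780261357 [[0.471, -0.45, 0.759, -0.334], [-0.882, -0.214, 0.42, -0.791], [-0.026, -0.867, -0.497, 0.646], [0.0, 0.0, 0.0, 1.0]]
side 511.410937647164 [[-0.989, -0.074, 0.131, 0.376], [-0.151, 0.499, -0.853, 0.416], [-0.002, -0.863, -0.505, 0.517], [0.0, 0.0, 0.0, 1.0]]
wrist 397.7167672555 [[0.232, -0.932, -0.279, 0.232], [-0.973, -0.222, -0.065, -0.612], [-0.002, 0.286, -0.958, 0.384], [0.0, 0.0, 0.0, 1.0]]
{'time_s': 0.15, 'joint_positions': array([-1.51103163e+00,  2.45636679e-01,  1.55870190e+00, -6.38266961e-06,
        1.33870951e+00, -1.74142644e-01]), 'dq': array([-0.00052866, -0.002875  , -0.00353468,  0.00029109, -0.0019716 ,
        0.00022457]), 'effort': array([ 5.67441093e-04, -4.16264462e+01, -3.14982820e+01,  6.85012015e-02,
        3.15926119e-02, -8.19136562e-05]), 'eef_pos': array([ 0.15060844, -0.63187231,  0.22162659]), 'orientation': array([ 9.93168363e-01,  1.16687935e-01,  3.84944382e-05, -7.26702882e-04]), 'contact_force': array([ 0.28509993, -0.6305637 ,  0.06790172]), 'wrist_torque': array([-0.03928411,  0.00714544,  0.05939996]), 'finger_force': 0.0, 'finger_gap': 1.0008974420843681}
```

View pics/scene0.png

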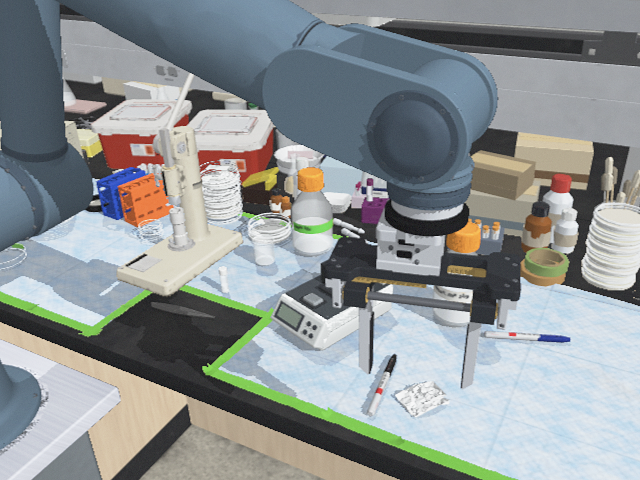

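View pics/side0.png

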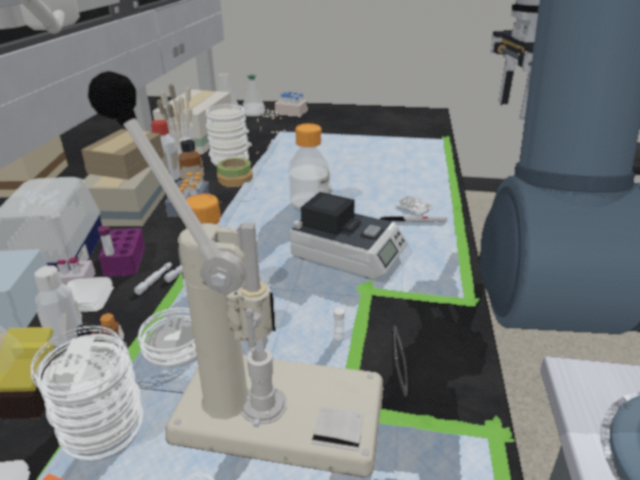

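The scene view shows the meter at about (315,305) and the vial at (222,280), with the press to the left. The side view shows the meter at (350,235) and the vial at (339,322).

```bash
python3 - <<'E'
from h import *
a=load('side0')[0][180:340,280:420]; b=load('scene0')[0][240:360,200:400]
f=lambda x,w:cv2.resize(x,None,fx=w/x.shape[1],fy=w/x.shape[1],interpolation=cv2.INTER_CUBIC)
A=f(a,400);B=f(b,400); H=max(A.shape[0],B.shape[0])
C=np.zeros((H,800,3),np.uint8);C[:A.shape[0],:400]=A;C[:B.shape[0],400:]=B
save('zoom0',C);print(A.shape,B.shape)
E
```

```text
(457, 400, 3) (240, 400, 3)
```

View pics/zoom0.png

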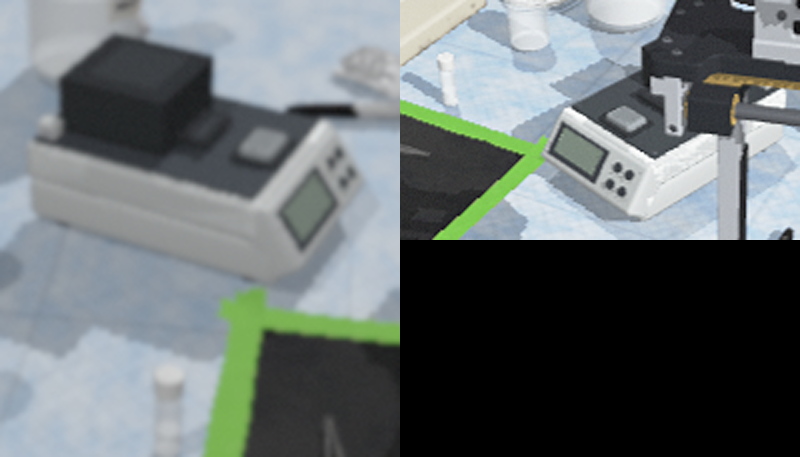

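```bash
python3 - <<'E'
from h import *
_,K,P=load('side0'); _,K2,P2=load('scene0')
s=lambda x,y,z:onz(K,P,280+x/2.857,180+y/2.857,z)
a,b=s(35,215,0),s(270,278,0); print('bottom edge',a,b)
c,d=s(32,143,.06),s(248,200,.06); print('top',c,d, np.degrees(np.arctan2(*(c-d)[[1,0]])))
print('key',s(262,143,.07),onz(K2,P2,314,299,.07))
print('vialtop',s(170,370,.051),onz(K2,P2,200+46/2,240+57/2,.051))
print('vialbot scene',onz(K2,P2,200+49/2,240+104/2,0.0))
E
```

```text
bottom edge [ 0.55079385 -0.36052216  0.        ] [ 0.39594513 -0.31295358  0.        ]
top [ 0.54870441 -0.35045292  0.06      ] [ 0.41114104 -0.30437972  0.06      ] -18.51690742230419
key [ 0.40682589 -0.35414945  0.07      ] [ 0.39969274 -0.36482212  0.07      ]
vialtop [ 0.43845888 -0.15494168  0.051     ] [ 0.43798932 -0.1499341   0.051     ]
vialbot scene [ 0.43523374 -0.14876715  0.        ]
```

```bash
python3 -m inch '{"offset":[[25,27,10],[50,54,20],[75,81,30],[100,108,30],[125,135,30],[150,162,30],[175,189,30],[200,216,30],[225,243,30],[250,270,30],[250,270,30],[250,270,30]],"turn":[[0,0,-3],[0,0,-6],[0,0,-10],[0,0,-14],[0,0,-18],[0,0,-22],[0,0,-26],[0,0,-29],[0,0,-31],[0,0,-31],[0,0,-31],[0,0,-31]]}' 255
python3 - <<'E'
from h import *
keep('wrist','w1'); s=bot.observe(); print(s['eef_pos'],s['contact_force'],s['finger_gap'],s['joint_positions'])
E
```

```text
time_s: 1.15
eef_pos: [0.4014, -0.361, 0.2522]
orientation: [0.988, -0.151, -0.0, -0.0]
contact_force: [-0.3, -1.1, -0.7]
finger_gap: 0.183
finger_force: 0.0
[ 0.40065311 -0.36204211  0.25225445] [0.14395481 0.33995404 0.63442682] 0.1452274938202063 [-9.44653222e-01 -3.84565292e-02  1.80891608e+00 -4.60051957e-04
  1.37142587e+00  9.32085442e-01]
```

View pics/w1.png

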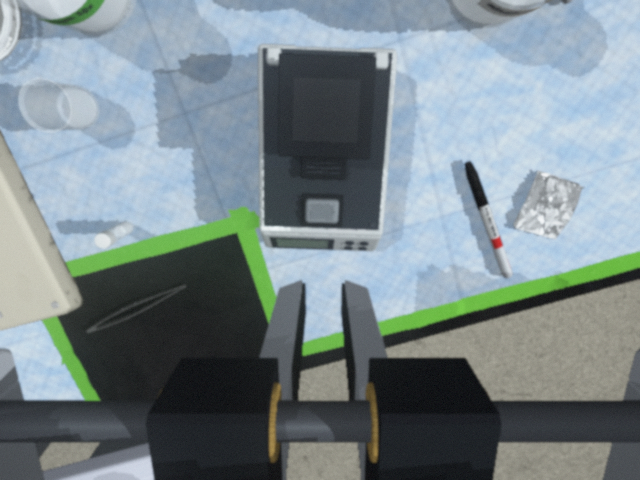

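The wrist view shows the key at (322,210), the meter case corners at (262,46), (393,48), (381,233) and (263,230), and the vial at (112,237).

```bash
python3 - <<'E'
from h import *
i,K,P=load('w1')
for n,u,v in(('bl',262,46),('br',393,48),('fr',381,233),('fl',263,230)): print(n,onz(K,P,u,v,.06).round(4))
g=cv2.cvtColor(i,cv2.COLOR_RGB2GRAY)
m=np.zeros_like(g);m[185:226,295:350]=(g[185:226,295:350]>110)*255
c=max(cv2.findContours(m,0,2)[0],key=cv2.contourArea);r=cv2.minAreaRect(c);print('key',r)
for z in(.067,.071,.075):print(onz(K,P,*r[0],z).round(4))
b=cv2.boxPoints(r);print([onz(K,P,*q,.071).round(4)[:2].tolist() for q in b])
# case bright outline side edges per row (left/right) 
for v in(70,100,130,160,190,215):
    row=g[v].astype(int); dk=np.where(row[240:410]<90)[0]+240; print(v,dk.min(),dk.max(), onz(K,P,dk.min(),v,.06)[:2].round(4),onz(K,P,dk.max(),v,.06)[:2].round(4))
print('vial cap',onz(K,P,103,241,.051),'base',onz(K,P,125,230,0))
E
```

```text
bl [ 0.5507 -0.3552  0.06  ]
br [ 0.5174 -0.4563  0.06  ]
fr [ 0.3693 -0.4065  0.06  ]
fl [ 0.4047 -0.3032  0.06  ]
key ((322.5, 211.0), (22.0, 31.0), 90.0)
[ 0.4068 -0.3615  0.067 ]
[ 0.4077 -0.3618  0.071 ]
[ 0.4085 -0.362   0.075 ]
[[0.4211, -0.3518], [0.413, -0.3777], [0.394, -0.3719], [0.4023, -0.3456]]
70 264 389 [ 0.5332 -0.3506] [ 0.5023 -0.449 ]
100 264 387 [ 0.5112 -0.3427] [ 0.4802 -0.4414]
130 264 384 [ 0.4882 -0.3344] [ 0.4574 -0.4328]
160 265 382 [ 0.4641 -0.3266] [ 0.4334 -0.4246]
190 265 379 [ 0.4391 -0.3176] [ 0.4085 -0.4151]
215 265 377 [ 0.4175 -0.3098] [ 0.3869 -0.4074]
vial cap [ 0.43818065 -0.1517486   0.051     ] base [ 0.43632232 -0.14724209  0.        ]
```

```bash
python3 -m inch '{"offset":[[1,0,-10],[2,0,-40],[3,1,-70],[4,1,-100],[4,1,-125],[4,1,-140],[4,1,-148],[4,1,-152],[4,1,-154],[4,1,-154],[4,1,-154]],"turn":[[0,0,0],[0,0,-1],[0,0,-1.5],[0,0,-1.5],[0,0,-1.5],[0,0,-1.5],[0,0,-1.5],[0,0,-1.5],[0,0,-1.5],[0,0,-1.5],[0,0,-1.5]]}' 255
python3 - <<'E'
from h import *
keep('wrist','w2'); s=bot.observe(); print(s['eef_pos'],s['contact_force'],s['finger_gap'])
E
```

```text
time_s: 2.12
eef_pos: [0.405, -0.3622, 0.0996]
orientation: [0.986, -0.166, 0.001, 0.001]
contact_force: [0.5, 0.8, 0.4]
finger_gap: 0.007
finger_force: 0.0
[ 0.4050461  -0.36217711  0.0996863 ] [-0.5837037  -0.53167413  0.131492  ] 0.0060727341382194305
```

View pics/w2.png

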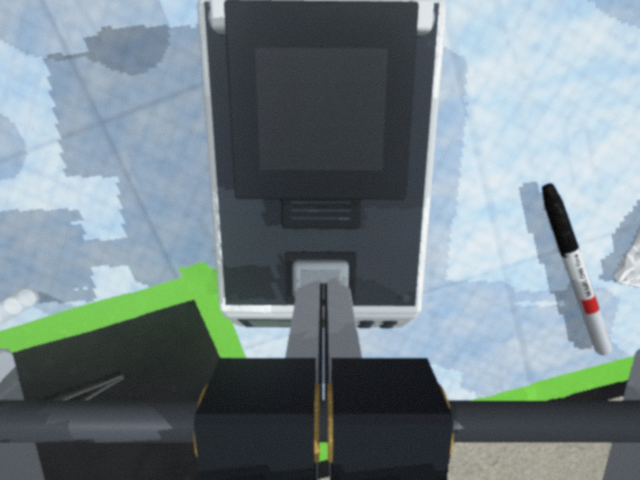

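The fingers are centred over the key: key cap at about (321,270), fingertips at (323,283). I'll probe downwards.

```bash
python3 -m inch '{"offset":[[0,0,-2],[0,0,-4],[0,0,-6],[0,0,-7],[0,0,-8],[0,0,-8]],"turn":[[0,0,0],[0,0,0],[0,0,0],[0,0,0],[0,0,0],[0,0,0]]}'; python3 -m inch '{"offset":[[0,0,-1],[0,0,-2],[0,0,-2]],"turn":[[0,0,0],[0,0,0],[0,0,0]]}'
```

```text
time_s: 2.67
eef_pos: [0.4045, -0.3611, 0.0901]
orientation: [0.986, -0.166, -0.0, -0.0]
contact_force: [0.8, -0.5, 0.5]
finger_gap: 0.005
finger_force: 0.0
time_s: 2.92
eef_pos: [0.4045, -0.3612, 0.0882]
orientation: [0.986, -0.166, -0.0, -0.0]
contact_force: [-0.3, 0.4, 0.7]
finger_gap: 0.004
finger_force: 0.0
```

```bash
for k in 1 2 3; do python3 -m inch '{"offset":[[0,0,-0.5],[0,0,-1],[0,0,-1]],"turn":[[0,0,0],[0,0,0],[0,0,0]]}' | grep -E 'eef|contact'; done
```

```text
eef_pos: [0.4045, -0.3613, 0.0873]
contact_force: [-0.1, -0.4, 0.2]
eef_pos: [0.4046, -0.3613, 0.0864]
contact_force: [0.6, 0.3, 0.7]
eef_pos: [0.4046, -0.3613, 0.0854]
contact_force: [0.1, -0.1, -0.0]
```

```bash
for k in 1 2; do python3 -m inch '{"offset":[[0,0,-0.5],[0,0,-1],[0,0,-1]],"turn":[[0,0,0],[0,0,0],[0,0,0]]}' | grep -E 'eef|contact'; done
```

```text
eef_pos: [0.4046, -0.3614, 0.0847]
contact_force: [-0.3, 0.5, 1.7]
eef_pos: [0.4047, -0.3614, 0.0839]
contact_force: [-1.4, 2.4, 5.4]
```

```bash
python3 -m inch '{"offset":[[0,0,-0.3],[0,0,-0.6],[0,0,-0.6]],"turn":[[0,0,0],[0,0,0],[0,0,0]]}' | grep -E 'eef|contact'
```

```text
eef_pos: [0.4047, -0.3614, 0.0834]
contact_force: [-1.3, 1.6, 5.9]
```

```bash
python3 - <<'E'
from h import *
for k in range(2):
    i,K,P=keep('wrist','w3'); s=bot.observe(); print(s['eef_pos'],s['contact_force'],s['wrist_torque'])
a=load('w2')[0].astype(int);print(abs(i.astype(int)-a).mean())
E
```

```text
[ 0.40465187 -0.36140692  0.08340158] [-1.947915    1.72281198  5.88891114] [ 0.44378664  0.32106311 -0.00656804]
[ 0.40464757 -0.36141975  0.0834062 ] [-1.16800897  1.78066061  5.45152337] [ 0.46612091  0.28605666 -0.04395999]
16.017442491319443
```

```bash
for k in 1 2; do python3 -m inch '{"offset":[[0,0,-0.3],[0,0,-0.6],[0,0,-0.6]],"turn":[[0,0,0],[0,0,0],[0,0,0]]}' | grep -E 'eef|contact'; done
```

```text
eef_pos: [0.4047, -0.3614, 0.0828]
contact_force: [-0.9, 2.2, 4.6]
eef_pos: [0.4047, -0.3614, 0.0822]
contact_force: [-2.1, 2.4, 6.2]
```

```bash
python3 - <<'E'
from h import *
i,K,P=keep('wrist','w4'); a=load('w3')[0].astype(int);print(abs(i.astype(int)-a).mean())
E
```

```text
3.2148404947916664
```

```bash
for k in 1 2; do python3 -m inch '{"offset":[[0,0,-0.3],[0,0,-0.5],[0,0,-0.5]],"turn":[[0,0,0],[0,0,0],[0,0,0]]}' | grep -E 'eef|contact';  python3 - <<'E'
from h import *
i,K,P=keep('wrist','w5'); a=load('w3')[0].astype(int);print(abs(i.astype(int)-a)[:250,200:440].mean())
E
done
```

```text
eef_pos: [0.4047, -0.3614, 0.0815]
contact_force: [-1.2, 1.0, 5.1]
3.57595
eef_pos: [0.4047, -0.3614, 0.0808]
contact_force: [-1.6, 1.5, 4.3]
4.20885
```

```bash
for k in 1 2; do python3 -m inch '{"offset":[[0,0,-0.2],[0,0,-0.4],[0,0,-0.4]],"turn":[[0,0,0],[0,0,0],[0,0,0]]}' | grep -E 'eef|contact';  python3 - <<'E'
from h import *
i,K,P=keep('wrist','w5'); a=load('w3')[0].astype(int);print(abs(i.astype(int)-a)[:250,200:440].mean())
E
done
```

```text
eef_pos: [0.4046, -0.3614, 0.0801]
contact_force: [-0.9, 0.2, 3.5]
5.073422222222222
eef_pos: [0.4047, -0.3614, 0.0802]
contact_force: [-1.3, 1.7, 5.1]
10.418788888888889
```

```bash
python3 -m inch '{"offset":[[0,0,0],[0,0,0],[0,0,0],[0,0,0],[0,0,0],[0,0,0],[0,0,0],[0,0,0],[0,0,0],[0,0,0],[0,0,0],[0,0,0]],"turn":[[0,0,0],[0,0,0],[0,0,0],[0,0,0],[0,0,0],[0,0,0],[0,0,0],[0,0,0],[0,0,0],[0,0,0],[0,0,0],[0,0,0]]}' | grep -E 'eef|contact';  python3 - <<'E'
from h import *
i,K,P=keep('wrist','w6'); j,_,_=keep('side','s6')
f=cv2.resize(j[150:310,250:450],(800,640))
save('z6',np.hstack([cv2.resize(i,(400,300)),cv2.resize(j[150:300,250:450],(400,300))]))
E
```

```text
eef_pos: [0.4047, -0.3614, 0.0802]
contact_force: [-1.5, 2.1, 5.3]
```

View pics/z6.png

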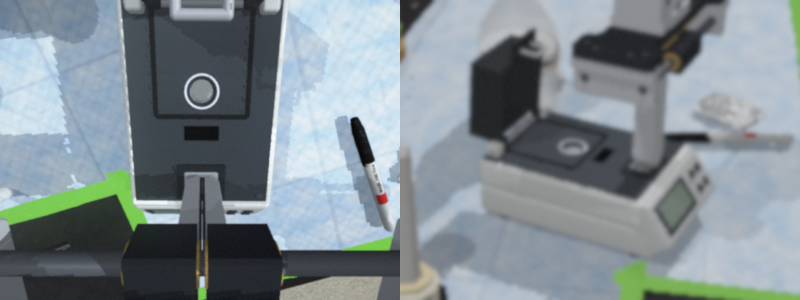

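The lid is fully open and the fingertips are still on the key. The well's white ring is at about (322,146) in the full wrist frame.

```bash
cat >> h.py <<'E'
def ring(t,box):
    i,K,P=load(t); g=cv2.cvtColor(i,cv2.COLOR_RGB2GRAY); u0,v0,u1,v1=box
    m=((g[v0:v1,u0:u1]>140)*255).astype(np.uint8)
    c=max(cv2.findContours(m,0,2)[0],key=lambda c:cv2.boundingRect(c)[2]); e=cv2.fitEllipse(c)
    u,v=e[0][0]+u0,e[0][1]+v0; return (u,v),e[1],onz(K,P,u,v,.06)
E
python3 - <<'E'
from h import *
print(ring('w6',(285,105,360,185)))
E
python3 -m inch '{"offset":[[0,0,3],[0,0,10],[0,0,30],[0,0,65],[0,0,105],[0,0,140],[0,0,160],[0,0,170],[0,0,170],[0,0,170]],"turn":[[0,0,0],[0,0,0],[0,0,0],[0,0,0],[0,0,0],[0,0,0],[0,0,0],[0,0,0],[0,0,0],[0,0,0]]}' 0
python3 - <<'E'
from h import *
i,K,P=keep('wrist','w7'); uv=proj(K,P,[.473,-.384,.06]); print(uv)
u,v=uv.astype(int); print(ring('w7',(u-25,max(v-25,0),u+25,v+25)))
print(onz(K,P,103,241,.051))
g=i.min(axis=2); u,v=proj(K,P,[.437,-.151,.051]).astype(int);print(u,v)
E
```

```text
((322.5024070739746, 145.62953186035156), (56.257843017578125, 57.5523681640625), array([ 0.47317686, -0.38405945,  0.06      ]))
time_s: 8.2
eef_pos: [0.4043, -0.3609, 0.2487]
orientation: [0.986, -0.166, -0.001, -0.001]
contact_force: [0.5, -0.4, -0.4]
finger_gap: 0.678
finger_force: 0.0
[323.19877611 132.84232091]
((np.float64(323.3205757141113), np.float64(132.9278507232666)), (28.5704402923584, 29.316598892211914), array([ 0.47289945, -0.38407503,  0.06      ]))
[ 0.44748262 -0.15481468  0.051     ]
104 252
```

```bash
python3 - <<'E'
from h import *
for t,(u0,v0,u1,v1) in(('scene0',(210,260,235,300)),('side0',(328,302,352,345)),('w7',(60,225,150,275))):
    i,K,P=load(t); hsv=cv2.cvtColor(i,cv2.COLOR_RGB2HSV)[v0:v1,u0:u1]
    m=((hsv[...,1]<18)&(hsv[...,2]>200)).astype(np.uint8)*255
    for c in cv2.findContours(m,0,2)[0]:
        if cv2.contourArea(c)>15: 
            r=cv2.boundingRect(c);x,y=r[0]+u0,r[1]+v0;print(t,x,y,r[2:],'topcentre@.051',onz(K,P,x+r[2]/2,y+r[3]/2,.045).round(4))
_,K,P=load('w1')
print('press base corners',[onz(K,P,*q,.03).round(3)[:2].tolist() for q in((0,135),(75,300),(0,325))],'beaker',onz(K,P,75,105,.05),onz(K,P,45,105,0))
_,K,P=load('side0'); print('spindle',onz(K,P,263,405,.04),'column',onz(K,P,225,410,.03),'base',onz(K,P,383,372,.03),onz(K,P,250,362,.03))
i=load('w7')[0];save('z7',cv2.resize(i[120:320,0:240],(720,600),interpolation=cv2.INTER_CUBIC))
E
```

```text
scene0 218 266 (12, 27) topcentre@.051 [ 0.415  -0.1681  0.045 ]
side0 334 306 (11, 7) topcentre@.051 [ 0.4393 -0.1623  0.045 ]
w7 97 244 (16, 14) topcentre@.051 [ 0.4372 -0.1479  0.045 ]
press base corners [[0.558, -0.093], [0.385, -0.081], [0.383, 0.01]] beaker [ 0.55723432 -0.18352404  0.05      ] [ 0.5765573  -0.12761654  0.        ]
spindle [0.50713052 0.01819656 0.04      ] column [0.55240067 0.02371897 0.03      ] base [ 0.37102003 -0.06440451  0.03      ] [ 0.54428803 -0.05625613  0.03      ]
```

View pics/z7.png

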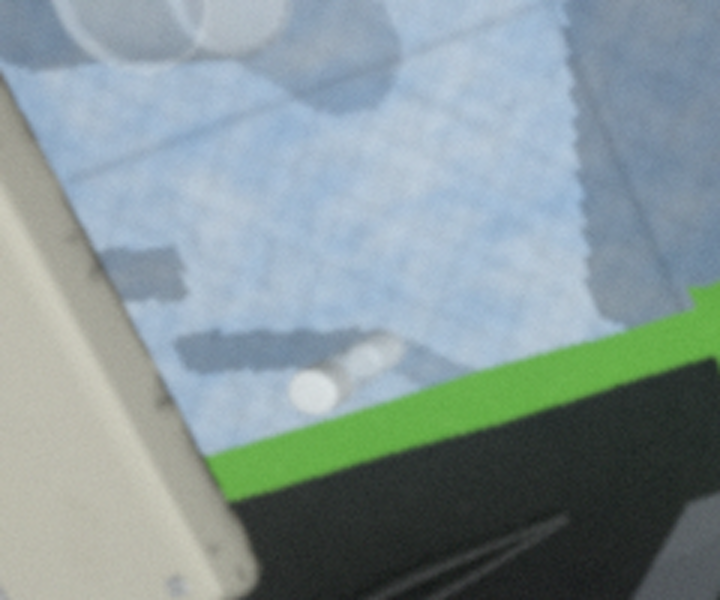

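The cap is at (314,390) in the zoom, which is (104.7,250) in the wrist frame. The press edge is about 75 mm further left, so the current yaw works.

```bash
python3 -m inch '{"offset":[[3,20,0],[6,45,0],[10,75,0],[15,105,0],[20,135,-10],[24,160,-30],[28,185,-55],[30,200,-80],[32,211,-100],[32,211,-110],[32,211,-110],[32,211,-110]],"turn":[[-1,-3,0],[-2,-6,0],[-3,-9,0],[-4,-12,0],[-5,-15,0],[-5.9,-17,0],[-5.9,-17,0],[-5.9,-17,0],[-5.9,-17,0],[-5.9,-17,0],[-5.9,-17,0],[-5.9,-17,0]]}' 100
python3 - <<'E'
from h import *
i,K,P=keep('wrist','w8'); s=bot.observe(); print(s['eef_pos'],s['finger_gap'],proj(K,P,[.4385,-.1505,.051]))
M=R.from_quat(s['orientation']).as_matrix();print(M.round(3).tolist())
hsv=cv2.cvtColor(i,cv2.COLOR_RGB2HSV); m=((hsv[...,1]<18)&(hsv[...,2]>190)).astype(np.uint8)*255
u,v=proj(K,P,[.4385,-.1505,.051]).astype(int)
w=np.zeros_like(m);w[v-50:v+50,u-50:u+50]=m[v-50:v+50,u-50:u+50]
for c in cv2.findContours(w,0,2)[0]:
    if cv2.contourArea(c)>60: (x,y),r=cv2.minEnclosingCircle(c);print(x,y,r,onz(K,P,x,y,.051),cv2.boundingRect(c))
save('z8',i[max(v-150,0):v+150,max(u-200,0):u+200]);print(u,v)
E
```

```text
time_s: 9.25
eef_pos: [0.4362, -0.1505, 0.139]
orientation: [0.974, -0.164, 0.153, 0.026]
contact_force: [-0.1, 0.3, 0.2]
finger_gap: 0.607
finger_force: 0.0
[ 0.43684963 -0.15122546  0.14030223] 0.6093596331688315 [322.9665446  287.85133505]
[[0.898, -0.328, 0.292], [-0.312, -0.945, -0.102], [0.309, 0.0, -0.951]]
323.8611145019531 287.0 9.355271339416504 [ 0.43884224 -0.15125505  0.051     ] (315, 278, 19, 19)
322 287
```

View pics/z8.png

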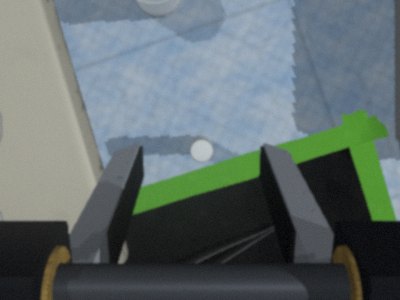

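The cap is centred between the fingers (crop (202,150)). I'll descend and grip.

```bash
python3 -m inch '{"offset":[[0,0,-15],[0,0,-35],[0,0,-55],[0,0,-72],[0,0,-84],[0,0,-90],[0,0,-92],[0,0,-92],[0,0,-92]],"turn":[[0,0,0],[0,0,0],[0,0,0],[0,0,0],[0,0,0],[0,0,0],[0,0,0],[0,0,0],[0,0,0]]}'; python3 -m inch '{"offset":[[0,0,0],[0,0,0],[0,0,0],[0,0,0],[0,0,0],[0,0,0],[0,0,0],[0,0,0]],"turn":[[0,0,0],[0,0,0],[0,0,0],[0,0,0],[0,0,0],[0,0,0],[0,0,0],[0,0,0]]}' 255
```

```text
time_s: 10.05
eef_pos: [0.4375, -0.1512, 0.0491]
orientation: [0.974, -0.164, 0.155, 0.027]
contact_force: [0.5, -1.6, -0.2]
finger_gap: 0.608
finger_force: 0.0
time_s: 10.72
eef_pos: [0.4366, -0.1503, 0.0479]
orientation: [0.974, -0.164, 0.154, 0.026]
contact_force: [0.0, 0.4, 0.2]
finger_gap: 0.156
finger_force: 30.0
```

```bash
python3 -m inch '{"offset":[[0,0,5],[0,0,20],[0,0,45],[0,0,75],[2,-10,95],[5,-30,100],[9,-60,100],[13,-90,100],[18,-120,100],[23,-150,100],[27,-180,100],[31,-205,100],[33,-222,100],[34,-230,100],[34.3,-233,100],[34.3,-233,100],[34.3,-233,100]],"turn":[[0,0,0],[0,0,0],[0,0,0],[0,0,0],[0,0,0],[0,0,0],[0,0,0],[0,0,0],[0,0,0],[0,0,0],[0,0,0],[0,0,0],[0,0,0],[0,0,0],[0,0,0],[0,0,0],[0,0,0]]}'
python3 - <<'E'
from h import *
s=bot.observe(); print(s['eef_pos'],s['finger_gap'],s['finger_force'])
i,K,P=keep('wrist','w9'); a,_,_=keep('side','s9');b,K2,P2=keep('scene','c9')
print('well',ring('w9',(270,100,380,230)) , proj(K,P,[.473,-.384,.06]),'captop',proj(K,P,[.473,-.384,.151]))
for k,t in(('side','s9'),('scene','c9')):
    _,K,P=load(t); print(k,[proj(K,P,[.473,-.384,z]).round(1).tolist() for z in(.1,.151,.06)])
f=lambda x:cv2.resize(x,(400,400),interpolation=cv2.INTER_CUBIC)
_,K,P=load('s9');u,v=proj(K,P,[.473,-.384,.1]).astype(int); _,K,P=load('w9')
save('z9',np.hstack([f(a[v-50:v+50,u-50:u+50]),cv2.resize(i[:,:],(400,400))]))
E
```

```text
time_s: 12.13
eef_pos: [0.4708, -0.3823, 0.1476]
orientation: [0.974, -0.164, 0.154, 0.026]
contact_force: [-0.1, 0.9, -0.4]
finger_gap: 0.157
finger_force: 30.0
[ 0.47078675 -0.38226064  0.1476483 ] 0.1572962166855469 30.00001296401024
well ((280.57997131347656, 104.95509338378906), (10.00419807434082, 15.87553882598877), array([ 0.59962808, -0.39552223,  0.06      ])) [325.53667195 287.41659029] captop [326.85770736 307.66602525]
side [[336.2, 204.3], [336.6, 177.9], [336.0, 223.9]]
scene [[344.0, 265.3], [343.7, 239.0], [344.2, 285.1]]
```

View pics/z9.png

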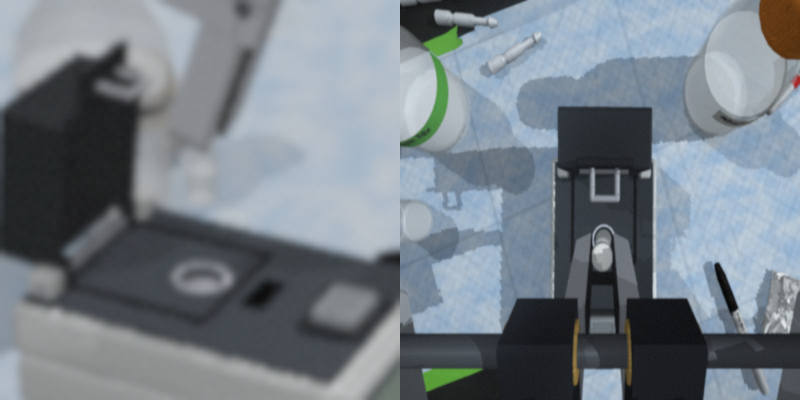

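The vial hangs upright over the well. In the side crop it is at (200,180) with the ring at (203,277), and in the wrist view it lines up with the ring at (603,237). View budget: 9 used.

```bash
python3 -m inch '{"offset":[[0,0,-5],[0,0,-15],[0,0,-25],[0,0,-33],[0,0,-38],[0,0,-40],[0,0,-40],[0,0,-40]],"turn":[[0,0,0],[0,0,0],[0,0,0],[0,0,0],[0,0,0],[0,0,0],[0,0,0],[0,0,0]]}'
python3 - <<'E'
from h import *
i,K,P=keep('wrist','w10'); print(bot.observe()['eef_pos'],[proj(K,P,[.473,-.384,z]).round(1).tolist() for z in(.06,.061,.112)])
j,K,P=keep('side','s10'); g=cv2.cvtColor(j,cv2.COLOR_RGB2GRAY)
print([proj(K,P,[.473,-.384,z]).round(1).tolist() for z in(.06,.068,.112)])
for v in range(192,226,3): print(v,g[v,322:352].tolist())
E
```

```text
time_s: 12.95
eef_pos: [0.4709, -0.3834, 0.1078]
orientation: [0.974, -0.164, 0.154, 0.026]
contact_force: [-0.1, -0.8, 0.3]
finger_gap: 0.154
finger_force: 30.0
[ 0.4710369  -0.38353386  0.10811961] [[324.1, 295.2], [324.1, 295.4], [324.5, 309.1]]
[[336.0, 223.9], [336.0, 220.0], [336.3, 198.2]]
192 [156, 157, 154, 149, 146, 142, 136, 130, 132, 137, 142, 143, 142, 141, 141, 141, 141, 142, 142, 139, 134, 120, 100, 80, 88, 107, 128, 147, 160, 167]
195 [165, 163, 161, 156, 151, 147, 145, 144, 142, 141, 141, 142, 142, 141, 141, 142, 141, 141, 140, 133, 121, 99, 82, 88, 110, 129, 149, 162, 167, 166]
198 [172, 170, 167, 164, 162, 161, 161, 158, 151, 144, 142, 141, 141, 141, 141, 141, 140, 139, 131, 118, 97, 80, 89, 110, 132, 153, 164, 169, 170, 172]
201 [171, 171, 170, 167, 163, 159, 154, 146, 143, 142, 141, 141, 142, 141, 140, 141, 139, 130, 115, 91, 83, 101, 121, 140, 157, 167, 173, 177, 183, 186]
204 [145, 140, 139, 144, 149, 148, 143, 143, 141, 142, 141, 141, 140, 141, 141, 138, 131, 115, 91, 79, 101, 131, 154, 170, 179, 185, 186, 189, 188, 188]
207 [113, 97, 81, 72, 77, 89, 101, 115,
[... 236 characters left out ...]
174, 178, 180, 179]
213 [63, 63, 63, 64, 61, 61, 60, 60, 61, 77, 106, 126, 138, 141, 142, 141, 135, 120, 96, 75, 64, 63, 65, 67, 69, 74, 77, 80, 84, 89]
216 [63, 63, 65, 63, 65, 65, 66, 69, 75, 95, 125, 152, 164, 169, 169, 167, 158, 138, 105, 75, 61, 56, 54, 53, 52, 51, 49, 51, 51, 50]
219 [67, 68, 68, 70, 71, 74, 74, 77, 85, 106, 129, 146, 156, 158, 159, 154, 146, 131, 109, 87, 74, 68, 65, 65, 65, 63, 62, 59, 50, 48]
222 [73, 72, 72, 72, 72, 77, 95, 120, 130, 130, 139, 153, 164, 168, 167, 162, 153, 133, 112, 114, 123, 111, 84, 66, 58, 52, 49, 51, 56, 59]
225 [74, 74, 74, 72, 74, 73, 78, 92, 111, 118, 125, 137, 144, 146, 148, 148, 146, 138, 129, 128, 125, 105, 73, 54, 53, 57, 59, 54, 42, 29]
```

```bash
python3 -m inch '{"offset":[[0,0,-1],[0,0,-2],[0,0,-3],[0,0,-4],[0,0,-5],[0,0,-5]],"turn":[[0,0,0],[0,0,0],[0,0,0],[0,0,0],[0,0,0],[0,0,0]]}'|grep -E 'eef|cont|gap'; python3 -m inch '{"offset":[[0,0,-1],[0,0,-2],[0,0,-3],[0,0,-4],[0,0,-5],[0,0,-5]],"turn":[[0,0,0],[0,0,0],[0,0,0],[0,0,0],[0,0,0],[0,0,0]]}'|grep -E 'eef|cont|gap'
```

```text
eef_pos: [0.4708, -0.3831, 0.1025]
contact_force: [-0.0, 0.4, -0.4]
finger_gap: 0.153
eef_pos: [0.4708, -0.3832, 0.0975]
contact_force: [-0.0, 0.5, -0.5]
finger_gap: 0.155
```

No resistance, so it's in the well. I'll continue down.

```bash
python3 -m inch '{"offset":[[0,0,-2],[0,0,-4],[0,0,-6],[0,0,-8],[0,0,-10],[0,0,-10]],"turn":[[0,0,0],[0,0,0],[0,0,0],[0,0,0],[0,0,0],[0,0,0]]}'|grep -E 'eef|cont|gap'; python3 -m inch '{"offset":[[0,0,-1],[0,0,-2],[0,0,-3],[0,0,-4],[0,0,-4]],"turn":[[0,0,0],[0,0,0],[0,0,0],[0,0,0],[0,0,0]]}'|grep -E 'eef|cont|gap'
```

```text
eef_pos: [0.4707, -0.383, 0.0872]
contact_force: [-0.9, -0.1, 0.1]
finger_gap: 0.152
eef_pos: [0.4708, -0.3832, 0.0836]
contact_force: [-0.6, 0.1, -0.1]
finger_gap: 0.153
```

```bash
python3 -m inch '{"offset":[[0,0,-0.5],[0,0,-1],[0,0,-1]],"turn":[[0,0,0],[0,0,0],[0,0,0]]}'|grep -E 'eef|cont|gap'; python3 -m inch '{"offset":[[0,0,-0.3],[0,0,-0.6],[0,0,-0.6]],"turn":[[0,0,0],[0,0,0],[0,0,0]]}'|grep -E 'eef|cont|gap'
```

```text
eef_pos: [0.4709, -0.3833, 0.0828]
contact_force: [-0.5, -0.4, -0.2]
finger_gap: 0.152
eef_pos: [0.4709, -0.3833, 0.0822]
contact_force: [-0.0, -0.5, -0.2]
finger_gap: 0.156
```

```bash
for k in 1 2; do python3 -m inch '{"offset":[[0,0,-0.2],[0,0,-0.4],[0,0,-0.4]],"turn":[[0,0,0],[0,0,0],[0,0,0]]}'|grep -E 'eef|cont'; done
```

```text
eef_pos: [0.4709, -0.3834, 0.0819]
contact_force: [-0.3, 0.8, 0.3]
eef_pos: [0.4711, -0.3834, 0.0818]
contact_force: [-1.3, 0.7, 2.7]
```

```bash
python3 -m inch '{"offset":[[0,0,0],[0,0,0],[0,0,0],[0,0,0],[0,0,0],[0,0,5],[0,0,15],[-10,3,35],[-25,8,60],[-40,14,85],[-47,16,110],[-47,16,120],[-47,16,120],[-47,16,120]],"turn":[[0,0,0],[0,0,0],[0,0,0],[0,0,0],[0,0,0],[0,0,0],[0,0,0],[0,0,0],[0,0,0],[0,0,0],[0,0,0],[0,0,0],[0,0,0],[0,0,0]]}' 130
python3 - <<'E'
from h import *
i,K,P=keep('wrist','w11'); print(bot.observe()['eef_pos'])
u,v=proj(K,P,[.473,-.384,.085]).astype(int);print(u,v)
hsv=cv2.cvtColor(i,cv2.COLOR_RGB2HSV)
m=((hsv[...,1]<40)&(hsv[...,2]>185)).astype(np.uint8)*255;w=np.zeros_like(m);w[v-25:v+25,u-25:u+25]=m[v-25:v+25,u-25:u+25]
for c in cv2.findContours(w,0,2)[0]:
    if cv2.contourArea(c)>30: (x,y),r=cv2.minEnclosingCircle(c);print(x,y,r,onz(K,P,x,y,.085),cv2.boundingRect(c))
j,K2,P2=keep('side','s11');print([proj(K2,P2,[.473,-.384,z]).round(1).tolist() for z in(.06,.085)])
lip=np.array([.525,-.4017,.064+.086]); u2,v2=proj(K2,P2,[.473,-.384,.085]).astype(int)
f=lambda x:cv2.resize(x,(400,400),interpolation=cv2.INTER_CUBIC)
save('z11',np.hstack([f(j[v2-60:v2+60,u2-60:u2+60]),f(i[max(v-120,0):v+120,u-120:u+120])]))
E
```

```text
time_s: 17.13
eef_pos: [0.4242, -0.3676, 0.2018]
orientation: [0.974, -0.164, 0.155, 0.026]
contact_force: [0.5, -0.5, -0.1]
finger_gap: 0.49
finger_force: 0.0
[ 0.42388346 -0.36696763  0.20041236]
323 218
322.9615478515625 218.23077392578125 9.280806541442871 [ 0.47315003 -0.38383892  0.085     ] (314, 209, 19, 19)
[[336.0, 223.9], [336.1, 211.7]]
```

View pics/z11.png

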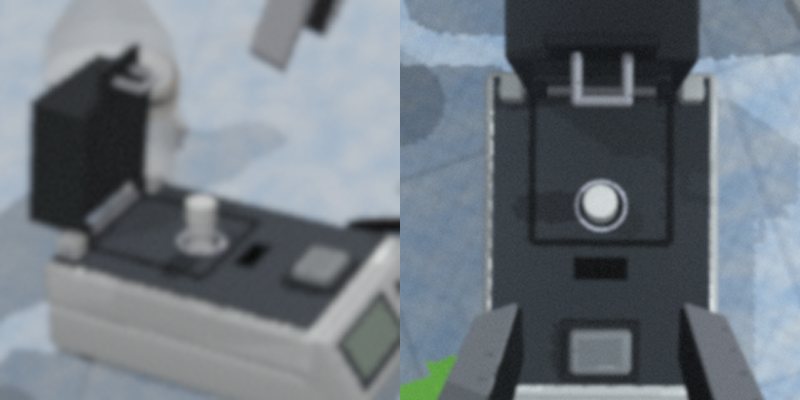

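The vial is home and upright in the well: the cap sits concentric with the ring at (600,203), and side height matches. Next is the lid-closing path.

```bash
cat > lid.py <<'E'
from h import *
ex=np.array([.9455,-.3256]); H=np.array([.525,-.4019])
def tcp(Cx,Cz): # C front tip corner in mm rel hinge (x', z)
    p=H*1e3+ex*(Cx+2.36); return np.array([p[0],p[1],64+Cz+18.64])
def C(th,n=3.5):
    r=np.interp(th,[60,86],[91,84]);t=np.radians(th);return -r*np.cos(t)+n*np.sin(t), r*np.sin(t)+n*np.cos(t)
E
python3 - <<'E'
from lid import *
cur=bot.observe()['eef_pos']*1e3
s=tcp(9,84); print('cur',cur.round(1),'start',s.round(1),'d',(s-cur).round(1))
for th in list(range(86,0,-3))+[0,-1.4]: print(th,(tcp(*C(th))-s).round(1).tolist())
_,K,P=load('side0');_,K2,P2=load('scene0')
def tri(a,b):
    o,d=ray(K,P,*a);o2,d2=ray(K2,P2,*b);t=np.linalg.lstsq(np.c_[d,-d2],o2-o,rcond=None)[0];return ((o+d*t[0]+o2+d2*t[1])/2).round(3),np.linalg.norm(o+d*t[0]-o2-d2*t[1]).round(3)
print('bottle top?',tri((308,128),(464,225)),tri((204,200),(311,172)),tri((308,128),(311,172)))
E
```

```text
cur [ 423.7 -366.7  199.7] start [ 535.7 -405.6  166.6] d [112.  -38.9 -33. ]
86 [-10.7, 3.7, 0.0]
83 [-15.0, 5.2, 0.6]
80 [-19.3, 6.6, 0.9]
77 [-23.7, 8.1, 1.0]
74 [-28.1, 9.7, 0.8]
71 [-32.5, 11.2, 0.4]
68 [-36.9, 12.7, -0.3]
65 [-41.3, 14.2, -1.3]
62 [-45.7, 15.8, -2.5]
59 [-50.0, 17.2, -4.2]
56 [-53.9, 18.6, -6.6]
53 [-57.6, 19.9, -9.2]
50 [-61.3, 21.1, -12.0]
47 [-64.8, 22.3, -15.1]
44 [-68.1, 23.5, -18.3]
41 [-71.3, 24.5, -21.7]
38 [-74.3, 25.6, -25.2]
35 [-77.1, 26.5, -28.9]
32 [-79.7, 27.5, -32.8]
29 [-82.2, 28.3, -36.8]
26 [-84.4, 29.1, -41.0]
23 [-86.4, 29.8, -45.2]
20 [-88.2, 30.4, -49.6]
17 [-89.8, 30.9, -54.0]
14 [-91.2, 31.4, -58.6]
11 [-92.3, 31.8, -63.2]
8 [-93.3, 32.1, -67.9]
5 [-93.9, 32.3, -72.6]
2 [-94.4, 32.5, -77.3]
0 [-94.5, 32.6, -80.5]
-1.4 [-94.6, 32.6, -82.7]
bottle top? (array([ 0.554, -0.561,  0.177]), np.float64(0.003)) (array([ 0.65 , -0.224,  0.176]), np.float64(0.001)) (array([ 0.504, -0.312,  0.255]), np.float64(0.017))
```

```bash
python3 -m inch '{"offset":[[0,0,8],[0,0,20],[12,-4,25],[30,-10,25],[50,-17,25],[70,-24,25],[90,-31,25],[104,-36,25],[112,-39,25],[112,-39,25],[112,-39,25],[112,-39,25]],"turn":[[0,0,0],[0,0,0],[0,0,0],[0,0,0],[0,0,0],[0,0,0],[0,0,0],[0,0,0],[0,0,0],[0,0,0],[0,0,0],[0,0,0]]}' 255
python3 - <<'E'
from lid import *
j,K,P=keep('side','s12'); i,K3,P3=keep('wrist','w12'); print((tcp(9,84)-bot.observe()['eef_pos']*1e3).round(1))
# striker/hinge check in wrist view: predicted lip edge
for t in('w11','w12'):
    _,k,p=load(t)
    for r,n in((96,3.5),(96,-1.5)):
        a=np.radians(86);x=-r*np.cos(a)+n*np.sin(a);z=r*np.sin(a)+n*np.cos(a)
        for y in(-20,20):
            q=np.append(H+ex*x/1e3+np.array([.3256,.9455])*y/1e3,.064+z/1e3);print(t,r,n,y,proj(k,p,q).round(1))
g=cv2.cvtColor(load('w12')[0],cv2.COLOR_RGB2GRAY)
E
```

```text
time_s: 18.23
eef_pos: [0.5354, -0.4061, 0.2264]
orientation: [0.974, -0.164, 0.154, 0.026]
contact_force: [0.8, -0.6, 0.2]
finger_gap: 0.003
finger_force: 0.0
[  0.5   0.6 -60. ]
w11 96 3.5 -20 [358.9 116.1]
w11 96 3.5 20 [287.7 116.2]
w11 96 -1.5 -20 [358.9 125.1]
w11 96 -1.5 20 [287.8 125.2]
w12 96 3.5 -20 [355.6 318.3]
w12 96 3.5 20 [290.8 318.4]
w12 96 -1.5 -20 [355.6 326.3]
w12 96 -1.5 20 [290.8 326.5]
```

```bash
python3 -m inch '{"offset":[[0,0,-10],[0,0,-22],[0,0,-32],[0,0,-38],[0,0,-40],[0,0,-40]],"turn":[[0,0,0],[0,0,0],[0,0,0],[0,0,0],[0,0,0],[0,0,0]]}'|grep -E 'eef|cont'; python3 -m inch '{"offset":[[0,0,-4],[0,0,-8],[0,0,-12],[0,0,-16],[0,0,-19],[0,0,-19],[0,0,-19]],"turn":[[0,0,0],[0,0,0],[0,0,0],[0,0,0],[0,0,0],[0,0,0],[0,0,0]]}'|grep -E 'eef|cont'; python3 -c "
from lid import *
print((tcp(9,84)-bot.observe()['eef_pos']*1e3).round(1))"
```

```text
eef_pos: [0.5355, -0.4058, 0.185]
contact_force: [-0.2, -0.3, -0.3]
eef_pos: [0.5358, -0.4062, 0.1672]
contact_force: [0.6, 0.6, 0.2]
[-0.1  0.6 -0.5]
```

```bash
python3 -m inch '{"offset":[[-4,1.5,0],[-8,3,0],[-11,4,0],[-13,4.5,0],[-15,5,0],[-17,6,0],[-19,6.5,0],[-19,6.5,0]],"turn":[[0,0,0],[0,0,0],[0,0,0],[0,0,0],[0,0,0],[0,0,0],[0,0,0],[0,0,0]]}'|grep -E 'eef|cont'
```

```text
eef_pos: [0.5167, -0.3998, 0.1676]
contact_force: [2.2, -0.3, -0.2]
```

```bash
python3 -m inch '{"offset":[[-2,0.7,0],[-4.5,1.5,0],[-6.5,2.3,0],[-9,3,0],[-11,3.8,0],[-13,4.6,-0.2],[-15.5,5.4,-0.5],[-17.5,6.1,-1],[-20,6.9,-1.5],[-22,7.6,-2],[-24,8.4,-2.5],[-26.5,9.2,-3],[-28.5,9.9,-4],[-30.5,10.6,-5],[-32.5,11.3,-6],[-34.5,12,-7],[-36.5,12.7,-8],[-38.5,13.3,-9.5],[-40,13.9,-11],[-42,14.5,-12.5]],"turn":[[0,0,0],[0,0,0],[0,0,0],[0,0,0],[0,0,0],[0,0,0],[0,0,0],[0,0,0],[0,0,0],[0,0,0],[0,0,0],[0,0,0],[0,0,0],[0,0,0],[0,0,0],[0,0,0],[0,0,0],[0,0,0],[0,0,0],[0,0,0]]}'|grep -E 'eef|cont'; python3 -c "
from lid import *
p=bot.observe()['eef_pos']*1e3;print((p-tcp(9,84)).round(1))"
```

```text
eef_pos: [0.4748, -0.3853, 0.1551]
contact_force: [2.9, -0.6, 0.6]
[-60.9  20.3 -11.5]
```

```bash
python3 -m inch '{"offset":[[-1.8,0.6,-1.5],[-3.5,1.2,-3],[-5.2,1.8,-4.7],[-6.8,2.4,-6.3],[-8.4,2.9,-8],[-10,3.4,-9.7],[-11.5,4,-11.5],[-13,4.5,-13.2],[-14.4,5,-15],[-15.8,5.4,-17],[-17,6,-19],[-18.4,6.4,-21],[-19.7,6.8,-23],[-21,7.2,-25],[-22,7.6,-27],[-23,8,-29],[-24,8.4,-31],[-25,8.7,-33],[-26,9,-35.5],[-27,9.3,-37.5]],"turn":[[0,0,0],[0,0,0],[0,0,0],[0,0,0],[0,0,0],[0,0,0],[0,0,0],[0,0,0],[0,0,0],[0,0,0],[0,0,0],[0,0,0],[0,0,0],[0,0,0],[0,0,0],[0,0,0],[0,0,0],[0,0,0],[0,0,0],[0,0,0]]}'|grep -E 'eef|cont'; python3 -c "
from lid import *
p=bot.observe()['eef_pos']*1e3;print((p-tcp(9,84)).round(1))"
```

```text
eef_pos: [0.4478, -0.3759, 0.1172]
contact_force: [2.0, -0.4, 2.1]
[-87.9  29.7 -49.4]
```

```bash
python3 -m inch '{"offset":[[-0.8,0.2,-2.2],[-1.6,0.5,-4.4],[-2.3,0.8,-6.7],[-3,1,-9],[-3.5,1.2,-11],[-4,1.4,-13],[-4.4,1.5,-15],[-4.8,1.6,-16.5],[-5,1.7,-18],[-5,1.7,-18]],"turn":[[0,0,0],[0,0,0],[0,0,0],[0,0,0],[0,0,0],[0,0,0],[0,0,0],[0,0,0],[0,0,0],[0,0,0]]}'|grep -E 'eef|cont'; python3 -m inch '{"offset":[[-0.2,0.1,-1],[-0.3,0.1,-2],[-0.4,0.2,-3],[-0.6,0.2,-4],[-0.6,0.2,-4]],"turn":[[0,0,0],[0,0,0],[0,0,0],[0,0,0],[0,0,0]]}'|grep -E 'eef|cont'
```

```text
eef_pos: [0.443, -0.3744, 0.0996]
contact_force: [1.6, 1.7, 5.8]
eef_pos: [0.4427, -0.3744, 0.0967]
contact_force: [-0.1, 3.9, 10.4]
```

```bash
python3 -m inch '{"offset":[[-0.1,0,-0.7],[-0.2,0,-1.4],[-0.3,0.1,-2],[-0.3,0.1,-2]],"turn":[[0,0,0],[0,0,0],[0,0,0],[0,0,0]]}'|grep -E 'eef|cont'; python3 -m inch '{"offset":[[-0.1,0,-0.7],[-0.2,0,-1.4],[-0.2,0.1,-2],[-0.2,0.1,-2]],"turn":[[0,0,0],[0,0,0],[0,0,0],[0,0,0]]}'|grep -E 'eef|cont'
```

```text
eef_pos: [0.4425, -0.3744, 0.0951]
contact_force: [-2.1, 5.0, 12.1]
eef_pos: [0.4422, -0.3743, 0.0932]
contact_force: [-1.2, 5.8, 14.1]
```

```bash
python3 -m inch '{"offset":[[-0.1,0.3,0],[-0.3,0.6,0],[-0.3,0.6,0],[-0.3,0.6,0]],"turn":[[0,0,0],[0,0,0],[0,0,0],[0,0,0]]}'|grep -E 'eef|cont'; python3 -c "
from h import *
for k in range(3):
  bot.get_image('side'); s=bot.observe(); print(s['eef_pos'].round(4),s['contact_force'].round(1),s['wrist_torque'].round(2))"
```

```text
eef_pos: [0.4422, -0.3742, 0.0933]
contact_force: [-1.4, 3.3, 11.8]
[ 0.4422 -0.3742  0.0933] [-0.4  3.4 11.7] [ 0.56 -0.39  0.16]
[ 0.4422 -0.3742  0.0933] [-0.5  4.  12.3] [ 0.56 -0.33  0.17]
[ 0.4422 -0.3742  0.0933] [ 0.5  3.8 12.1] [ 0.6  -0.39  0.13]
```

```bash
python3 -m inch '{"offset":[[-0.1,0.2,-0.7],[-0.2,0.4,-1.4],[-0.2,0.5,-2],[-0.2,0.5,-2]],"turn":[[0,0,0],[0,0,0],[0,0,0],[0,0,0]]}'|grep -E 'eef|cont'
```

```text
eef_pos: [0.4421, -0.3741, 0.092]
contact_force: [-2.6, 4.8, 16.1]
```

```bash
python3 -m inch '{"offset":[[-0.1,0.2,-0.7],[-0.1,0.4,-1.4],[-0.1,0.5,-2],[-0.1,0.5,-2]],"turn":[[0,0,0],[0,0,0],[0,0,0],[0,0,0]]}'|grep -E 'eef|cont'
```

```text
eef_pos: [0.4417, -0.3737, 0.0889]
contact_force: [2.0, -0.8, 5.4]
```

```bash
python3 -m inch '{"offset":[[0,0,-0.5],[0,0,-1],[0,0,-1]],"turn":[[0,0,0],[0,0,0],[0,0,0]]}'|grep -E 'eef|cont';python3 -m inch '{"offset":[[0,0,-0.5],[0,0,-1],[0,0,-1]],"turn":[[0,0,0],[0,0,0],[0,0,0]]}'|grep -E 'eef|cont'
```

```text
eef_pos: [0.4408, -0.3727, 0.0863]
contact_force: [0.3, -1.0, 2.6]
eef_pos: [0.441, -0.3726, 0.0853]
contact_force: [-0.4, -1.3, 3.5]
```

```bash
python3 -m inch '{"offset":[[0,0,-0.5],[0,0,-1],[0,0,-1]],"turn":[[0,0,0],[0,0,0],[0,0,0]]}'|grep -E 'eef|cont'
```

```text
eef_pos: [0.4411, -0.3724, 0.0843]
contact_force: [-0.8, -1.6, 3.0]
```

```bash
python3 -m inch '{"offset":[[0,0,-0.3],[0,0,-0.7],[0,0,-0.7]],"turn":[[0,0,0],[0,0,0],[0,0,0]]}'|grep -E 'eef|cont'
```

```text
eef_pos: [0.4412, -0.3724, 0.0838]
contact_force: [-1.5, -1.9, 3.6]
```

```bash
python3 -m inch '{"offset":[[0,0,-0.3],[0,0,-0.6],[0,0,-0.6]],"turn":[[0,0,0],[0,0,0],[0,0,0]]}'|grep -E 'eef|cont'
```

```text
eef_pos: [0.4412, -0.3725, 0.0836]
contact_force: [-3.4, -1.2, 7.4]
```

```bash
python3 -m inch '{"offset":[[0,0,-0.3],[0,0,-0.6],[0,0,-0.6]],"turn":[[0,0,0],[0,0,0],[0,0,0]]}'|grep -E 'eef|cont'
```

```text
eef_pos: [0.4413, -0.3726, 0.0834]
contact_force: [-5.0, 0.1, 10.8]
```

At the stop. I'll retreat upwards and check that the lid stays shut.

```bash
python3 -m inch '{"offset":[[0,0,1],[0,0,2],[0,0,4],[-3,1,9],[-9,3,25],[-18,6,50],[-28,10,80],[-36,13,110],[-40,14,130],[-40,14,135],[-40,14,135],[-40,14,135]],"turn":[[0,0,0],[0,0,0],[0,0,0],[0,0,0],[0,0,0],[0,0,0],[0,0,0],[0,0,0],[0,0,0],[0,0,0],[0,0,0],[0,0,0]]}'|grep -E 'time|eef|cont'
python3 - <<'E'
from h import *
a,K,P=load('side0'); b,_,_=keep('side','s13'); c=load('s11')[0]
r=(slice(185,275),slice(285,410))
for n,x in(('now-start',a),('now-open',c)): print(n,abs(b.astype(int)-x.astype(int))[r].mean().round(1), abs(b.astype(int)-x.astype(int))[190:240,295:360].mean().round(1))
i,K,P=keep('wrist','w13')
g=cv2.cvtColor(i,cv2.COLOR_RGB2GRAY)
for n,p in(('well ring',(.473-.0036,-.384+.01,.06)),('lip shut',(.525-.086*.9455,-.4019+.086*.3256,.0675)),('hood top',(.525-.04*.9455,-.4019+.04*.3256,.1))):
    u,v=proj(K,P,p).round().astype(int); print(n,u,v,g[v-4:v+5,u-4:u+5].mean() if 4<v<475 else None)
d=bot.observe();print(d['contact_force'])
for t in('s11','s13'):
    x=load(t)[0]; m=(x.max(axis=2)[180:260,280:370]<45).astype(np.uint8)*255; q=max(cv2.findContours(m,0,2)[0],key=cv2.contourArea); print(t,cv2.boundingRect(q),cv2.contourArea(q))
x=a; m=(x.max(axis=2)[180:260,280:370]<45).astype(np.uint8)*255; q=max(cv2.findContours(m,0,2)[0],key=cv2.contourArea); print('start',cv2.boundingRect(q),cv2.contourArea(q))
E
```

```text
time_s: 28.98
eef_pos: [0.4009, -0.3574, 0.2159]
contact_force: [-0.8, 0.6, -0.6]
now-start 5.0 3.7
now-open 19.7 48.7
well ring 317 199 39.60493827160494
lip shut 327 227 43.06172839506173
hood top 327 163 47.80246913580247
[-0.95379538 -1.28594945 -0.30942918]
s11 (6, 0, 34, 40) 892.5
s13 (22, 23, 52, 31) 836.5
start (23, 23, 51, 31) 788.0
```

```bash
python3 -m inch '{"offset":[[0,0,0],[0,0,0],[0,0,0],[0,0,0],[0,0,0],[0,0,0],[0,0,0],[0,0,0],[0,0,0],[0,0,0]],"turn":[[0,0,0],[0,0,0],[0,0,0],[0,0,0],[0,0,0],[0,0,0],[0,0,0],[0,0,0],[0,0,0],[0,0,0]]}'|grep time
python3 - <<'E'
from h import *
b=keep('side','s14')[0].astype(int)
d=abs(b-load('side0')[0].astype(int))[190:240,295:360].mean(); print(d)
if d<6: print(bot.job_done())
E
```

```text
time_s: 29.92
3.701948717948718
the job is handed in; nothing more can be done
None
```

The job is handed in at about 30 s: I pressed the key until the lid sprang open untouched, stood the vial fully home in the well, and pushed the lid down to its stop by the lip. It was still shut 2 s later; the highest vertical reading while closing it was 16 N, above the expected 7–11 N but under the 25 N limit.

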